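# Register a tube rack on the rack reader

## Task

The rack of blood tubes stands crooked on the deck of the tube reader. Push it along the deck with the fingertips, without picking it up or tipping it, square into the corner so that it lies flush against both the rear and the left fence. When it is home, press the round scan key right down and let go; the rack stays home in its corner, and the other things on the bench stay where they are.

Things in the scene. Friction and masses are not known exactly. Their poses are not given: they have to be found in the camera images.
- reader: Tube reader, a low white box fixed to the bench, 240 mm deep (x) by 270 mm wide (y), black deck 80 mm above the bench. Origin: centre of its underside. Own x points from the key strip (front, x -120 to -60 mm, top 62 mm high) to the rear fence, y to the left fence; turned up to 0.33 rad. Deck: x -65 to +105, y -135 to +120 mm; its front and right edges are open.
- fence_corner (a point): Inner corner of the reader's two aluminium fences, at deck level (reader frame x 105, y 120, z 80 mm). The fences are straight, 15 mm thick and 10 mm high above the deck; the rear one runs along the reader's y (inner face x = 105 mm), the left one along its x (inner face y = 120 mm).
- rack: Loaded tube rack, loose on the deck: pale grey block, foot 86 (x) by 128 mm (y), upright walls 42 mm high; 19 capped tubes fixed in it rise to 64 mm. About 0.35 kg, friction on deck and fences about 0.3. Origin: centre of its underside (80 mm above the bench). Starts up to 0.3 rad askew and some 30 to 130 mm from home; home, its axes point along the reader's.
- rack_corner (a point): The rear left bottom corner of the loaded rack (rack frame x +43, y +64, z 0 mm); home, it coincides with fence_corner.
- scan_top (a point): Centre of the top of the round scan key, the only key on the reader: a 28 mm grey disc in a 44 mm black collar near the right end of the key strip (reader frame x -92, y -85 mm), facing up, its top 80 mm above the bench and 6 mm above its collar when not pressed. The point moves with the key.
- scan (a joint): Travel of the scan key: 0 released, 0.006 m fully down; it springs back. It counts as pressed beyond 0.0045 m and needs about 5 N to go fully down.
- spare_rack: Bystander: an empty rack of the same make (86 x 128 x 42 mm), loose on the bench to the left of the reader. Origin: centre of its underside.
- wire_rack: Bystander: a small orange wire rack (79 x 116 mm, 65 mm high) with four blood tubes standing in it up to 100 mm, loose on the bench to the right of the reader. Origin: centre of its underside.
- bottle: Bystander: a white bottle, 60 mm in diameter and 150 mm tall, loose on the bench to the right of the reader, behind the wire rack. Origin: centre of its underside.
- pot: Bystander: a clear lidded specimen pot, 71 mm in diameter and 80 mm tall, loose on the bench to the left of the reader, behind the spare rack. Origin: centre of its underside.

How it is judged (in metres and radians):
On the way, in this order (a step that is already met when the one before it is completed fails the run):
1. the loaded rack is home, flush against the rear and the left fence (x of rack_corner in the frame of reader between 0.102 and 0.108 m and y of rack_corner in the frame of reader between 0.117 and 0.123 m and angle between the x axis of rack and the x axis of reader, either way round below 0.035 rad and z of rack in the frame of reader between 0.076 and 0.084 m), for 0.3 s.
2. with the rack home, the scan key is pressed right down (all of step 1 and value of joint scan above 0.0045 m), for 0.1 s.
At the end, for the whole second after the job is handed in: The loaded rack stands flat on the deck at rest, its rear left corner within 3 mm of both fences and its sides within 0.035 rad (2 degrees) of them; the scan key has been pressed beyond 4.5 mm after that and is released again (under 1.5 mm) (all of step 1 and linear speed of rack below 0.01 m/s and value of joint scan below 0.0015 m); the robot touches nothing.
It fails at once if the loaded rack is lifted (underside more than 6 mm above the deck) (z of rack in the frame of reader above 0.086 m).
It fails at once if the loaded rack is tipped by more than 0.12 rad (angle between rack's own z axis and vertical above 0.12 rad).
It fails at once if a bystander (spare rack, wire rack, bottle or pot) is moved by more than 25 mm or tipped (distance of any of spare_rack, wire_rack, bottle, pot from where it was at the start of the episode above 0.025 m or angle between any of spare_rack, wire_rack, bottle, pot's own z axis and vertical above 0.3 rad).
It also fails if it takes over 51 s, if anything falls off the work surface, if the arm or the gripper's body presses on something with over 40 N, if the wrist force passes 120 N, or if a joint passes its speed limit or range.

## Robot

A 6-joint arm with a two-finger parallel gripper is mounted at the origin on the work surface. World frame = base frame: x ahead of the robot, y to its left, z up, the work surface at z = 0. Lengths are in m, angles in degrees, forces in N, time in s.
With the tool pointing down it reaches from about 0.3 to 0.75 m from the base axis. Payload 8.5 kg.
Tool frame: the origin (TCP) lies at the very end of the fingers, on their centre line; the grasp point (between the pads) lies 19 mm behind it; z points along the fingers, y is the line along which they close (so a half turn about z gives the same grasp; the last joint's range is limited). The gripper opens to 85 mm and grips with 20 to 120 N. Pads are 22 mm wide; open, the fingers measure 114 mm over their backs; the gripper's body (76 mm by 85 mm) begins 54 mm behind the grasp point. The pads swing forward as they close: fully open they stand 13 mm farther back than shut.
Start: joints at [52.065, 21.807, 74.336, -0, 83.858, -12.336], TCP at [0.238, 0.496, 0.231] pointing down, gripper open.
Joint ranges: [-178.18, 178.18], [-50.72, 133.34], [12.68, 142.11], [-81.47, 261.47], [9.98, 163.14], [-165.26, 165.26]. Speed limits (degrees/s): [136.94, 136.94, 180, 180, 180, 180].

## Interface

Orientations are given as a 3x3 rotation matrix whose columns are the frame's x, y, z axes.
In Python, from rig import env, imaging gives the robot as it stands. The module is installed in compiled form; this text tells all that it offers.
- The arm moves only by the tool arm_command, never from a script. Its arguments are lists of equal length, an entry for each row: "turn": the turn, a rotation vector about the tool's x, y, z in units of 5 degrees (1.0 is 5 degrees), a list of three; "xyz": the shift along the tool's x, y, z in units of 50 mm (1.0 is 50 mm), a list of three; "claw": the finger opening in mm, from 0 to 85.4. A call has 1 to 12 rows; each row shifts and turns the commanded pose from where the row before left it, along the tool's axes as they then stand; what a row does not reach is not made up. A row lasts 1/10 s, in which the tool goes at most 50 mm and 8.59 degrees, less where a joint would pass 70% of its speed; a pose out of reach is approached as far as the arm can. A call is refused whole if a number of a shift passes 1 or a number of a turn 1, either way. A call with a gripper value outside its range is refused whole. The fingers move at their own pace and stop on an object; "squeeze" is the grip in N (left out, the last holds). Time passes only in rows, so rows that do not move let the fingers close. It gives the time, the measured TCP pose, the force, the opening and the grip force at its end, in the units of the state.
- env.observe(): the state, without advancing time (a new reading comes with each control period).
- imaging.get_image(name): name is "scene" or "top" or "wrist"; returns (picture, depth): 384x512x3 uint8, blue, green, red; 384x512 float32, m along the optical axis (not along the pixel's ray), 0 where there is no reading.
- imaging.camera_info(name): a dict with "camera_matrix" (3x3 intrinsics, pixels), "rvec" (rotation vector, rad) and "tvec" (3), from world to camera coordinates, as OpenCV has them. Camera axes: x right, y down, z forward; pixel columns grow to the right and rows downward; lengths in m; the calibration is good to about 2 mm. The wrist camera is an equidistant fisheye: a pixel r from the principal point sees the ray r / f radians off the axis. A picture is of the moment at which its call begins: read the wrist's pose just before it. camera_info takes no time and is no camera call; for the wrist camera it gives the pose at the moment of the call.
- env.close_job(): hands the job in; it is judged then, once.
The state is a dict: "time_s": time; "q": joint angles; "qvel": joint speeds; "joint_efforts": joint torques, N m; "position": TCP position; "tool_rot": TCP orientation; "ft_force": force on the tool from outside, world axes, zero at the start; "wrist_torque": the same for the moment, N m; "grip_width": finger opening in m; "gripper_force": force on a finger pad.
Only numpy, scipy, OpenCV 4.12 (cv2) and the standard library are available. Lean on these libraries where they do the work, as an engineer would, in place of code of your own. Each camera call takes 0.05 s, during which the arm holds its last target. There are 200 camera calls.

## Working session

There is one attempt and no reset: what is moved stays moved. The work goes in short steps, Python scripts to look and compute and a tool call to move; the robot and the scene stay as the last step left them, time stands still between calls to the robot, and variables do not carry over. Pictures are saved under pics/ and viewed, at most 10 in all, crops included, and the job is handed in when it is done.

Besides the shell and the picture viewer there is one more tool, called after ">>>" as a command line: name --argument value ..., lists and objects as JSON in quotes. arm_command: Moves the arm, as the interface text tells. Its arguments: {"type":"object","properties":{"turn":{"type":"array"},"xyz":{"type":"array"},"claw":{"type":"array"},"squeeze":{"type":"number"}},"required":["turn","xyz","claw"]}

```bash
mkdir -p pics; cat > h.py <<'E'
from rig import env, imaging
import numpy as np, cv2
def cloud(name):
    img,d=imaging.get_image(name); c=imaging.camera_info(name)
    K=np.array(c["camera_matrix"]);R=cv2.Rodrigues(np.array(c["rvec"],float))[0];t=np.array(c["tvec"],float).ravel()
    v,u=np.mgrid[:d.shape[0],:d.shape[1]]
    P=np.stack([(u-K[0,2])/K[0,0]*d,(v-K[1,2])/K[1,1]*d,d],-1)
    W=(P-t)@R; W[d==0]=np.nan
    return img,d,W
E
python3 - <<'E'
from h import *
s=env.observe();print(s["time_s"],s["position"],s["tool_rot"],s["grip_width"])
for n in("top","scene"):
    img,d,W=cloud(n);np.save(n+".npy",W);cv2.imwrite(f"pics/{n}0.png",img)
    np.save(n+"img.npy",img)
    print(n,imaging.camera_info(n))
a=cv2.imread("pics/top0.png");b=cv2.imread("pics/scene0.png")
cv2.imwrite("pics/both0.png",np.hstack([cv2.resize(a,(400,300)),cv2.resize(b,(400,300))]))
E
```

```text
0.0 [0.23745519 0.49576805 0.23069641] [[-9.01844044e-01  4.32060746e-01 -9.12282986e-04]
 [ 4.32061602e-01  9.01843296e-01 -1.20073467e-03]
 [ 3.03945979e-04 -1.47703786e-03 -9.99998863e-01]] 0.08534946382173071
top {'camera_matrix': array([[455.89292173,   0.        , 258.20260835],
       [  0.        , 455.89292173, 188.79208607],
       [  0.        ,   0.        ,   1.        ]]), 'rvec': array([ 2.14477898, -2.10823266,  0.20184011]), 'tvec': array([0.04963368, 0.60474713, 1.08641091])}
scene {'camera_matrix': array([[379.9601358 ,   0.        , 257.48770217],
       [  0.        , 379.9601358 , 190.59314166],
       [  0.        ,   0.        ,   1.        ]]), 'rvec': array([ 1.87523292,  1.87252075, -0.57977944]), 'tvec': array([-0.03438263, -0.44379778,  1.48603277])}
```

View pics/top0.png

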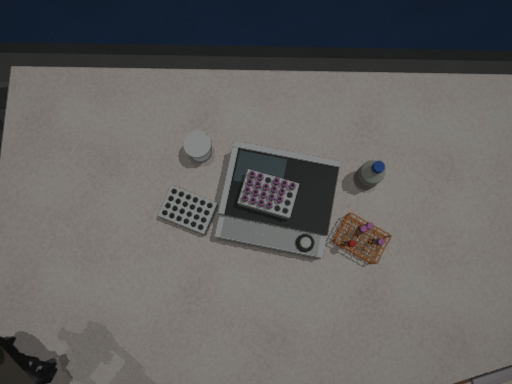

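View pics/scene0.png

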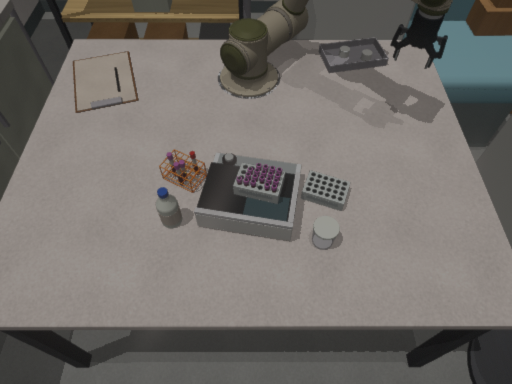

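The top view shows up = +x and left = +y. The rack sits at about (268,194), the fences run along the rear (236,148)-(340,158) and the left side, and the key is at (305,242). The pot and spare rack are to the left, the bottle and wire rack to the right. Next I fit poses from the depth.

```bash
cat >> h.py <<'E'
def rect(W,mask):
    n,l,st,c=cv2.connectedComponentsWithStats(mask.astype(np.uint8),connectivity=8)
    i=1+np.argmax(st[1:,4]); P=W[l==i][:,:2]
    r=cv2.minAreaRect((P*1000).astype(np.float32))
    return r,cv2.boxPoints(r),P,l==i
E
python3 - <<'E'
from h import *
for n in("top","scene"):
    W=np.load(n+".npy");z=W[...,2]
    roi=(abs(W[...,0]-.55)<.25)&(abs(W[...,1]-.05)<.16)
    for lab,lo,hi in(("reader",.05,.2),("rack",.112,.2)):
        r,b,P,m=rect(W,roi&(z>lo)&(z<hi));print(n,lab,r,b.round(0).tolist(),np.nanmedian(z[m]))
    for lo,hi in((-.01,.01),(.055,.068),(.075,.084),(.087,.095),(.115,.13)):
        m=roi&(z>lo)&(z<hi);print(lo,hi,m.sum(),np.median(z[m]))
W=np.load("top.npy")
for u,v,l in((305,242,'key'),(245,150,'rearfence'),(228,190,'left'),(250,235,'strip'),(310,190,'deck'),(198,138,'pot'),(188,210,'spare'),(377,167,'bottle'),(334,240,'wire'),(345,225,'wire'),(350,228,'wire')):
    print(l,np.nanmedian(W[v-1:v+2,u-1:u+2].reshape(-1,3),0).round(4))
E
```

```text
top reader ((577.726318359375, 11.945663452148438), (270.21014404296875, 240.94662475585938), 79.68759155273438) [[435.0, -99.0], [672.0, -143.0], [720.0, 123.0], [483.0, 166.0]] 0.08145201052860548
top rack ((583.0637817382812, 36.06471633911133), (128.0635223388672, 87.11467742919922), 74.55989074707031) [[524.0, -14.0], [608.0, -37.0], [642.0, 86.0], [558.0, 109.0]] 0.12471388603565191
-0.01 0.01 12694 0.0009573921896295664
0.055 0.068 2260 0.06321369827159512
0.075 0.084 4650 0.08082068102349438
0.087 0.095 1032 0.09090122429046965
0.115 0.13 1214 0.12282858712423272
scene reader ((576.8946533203125, 12.66937255859375), (269.6528015136719, 244.8341827392578), 79.7837905883789) [[433.0, -98.0], [673.0, -142.0], [721.0, 124.0], [480.0, 167.0]] 0.08185005135519849
scene rack ((583.4373779296875, 35.93333435058594), (128.53472900390625, 88.32426452636719), 75.20712280273438) [[524.0, -15.0], [610.0, -37.0], [643.0, 87.0], [557.0, 109.0]] 0.12584561511077896
-0.01 0.01 7299 0.000700879789325171
0.055 0.068 817 0.06296418562137622
0.075 0.084 2900 0.0806926821654893
0.087 0.095 828 0.09050570970784194
0.115 0.13 660 0.12254380926041436
key [ 0.471  -0.054   0.0852]
rearfence [0.6966 0.0946 0.0819]
left [0.5926 0.1333 0.0919]
strip [0.4875 0.0782 0.0627]
deck [ 0.5982 -0.0667  0.0821]
pot [0.7244 0.2123 0.0827]
spare [0.549  0.2351 0.0437]
bottle [ 0.6418 -0.2141  0.1508]
wire [ 0.4809 -0.1337  0.03  ]
wire [ 0.5197 -0.1666  0.0036]
wire [ 0.5124 -0.1721  0.025 ]
```

>>> arm_command --turn '[[0,0,1],[0,0,1],[0,0,1],[0,0,1],[0,0,1],[0,0,1],[0,0,1],[0,0,1],[0,0,1],[0,0,1],[0,0,1],[0,0,1]]' --xyz '[[0,0,0],[0,0,0],[0,0,0],[0,0,0],[0,0,0],[0,0,0],[0,0,0],[0,0,0],[0,0,0],[0,0,0],[0,0,0],[0,0,0]]' --claw '[50,50,50,50,50,50,50,50,50,50,50,50]'

```text
time_s: 1.3
position: [0.2375, 0.4959, 0.2309]
tool_rot: [[-0.073, 0.997, -0.001], [0.997, 0.073, -0.001], [-0.001, -0.001, -1.0]]
ft_force: [0.5, -0.2, 0.3]
grip_width: 0.0503
gripper_force: 0.0
```

>>> arm_command --turn '[[0,0,1],[0,0,1],[0,0,0.94],[0,0,0],[0,0,0],[0,0,0],[0,0,0],[0,0,0],[0,0,0],[0,0,0],[0,0,0],[0,0,0]]' --xyz '[[0,0,0],[0,0,0],[0,0,0],[-0.7,0.6,0],[-0.7,0.6,0],[-0.7,0.6,0],[-0.7,0.6,0],[-0.7,0.6,0],[-0.7,0.6,0],[-0.7,0.6,0],[-0.7,0.6,0],[-0.7,0.6,0]]' --claw '[50,50,50,50,50,50,50,50,50,50,50,50]'

```text
time_s: 2.5
position: [0.4474, 0.136, 0.2312]
tool_rot: [[0.179, 0.984, -0.0], [0.984, -0.179, 0.0], [0.0, -0.0, -1.0]]
ft_force: [0.6, 0.7, 0.8]
grip_width: 0.05
gripper_force: 0.0
```

```bash
cat >> h.py <<'E'
C=np.array([.5773,.0123]);a=np.radians(-10.25)
X=np.array([np.cos(a),np.sin(a)]);Y=np.array([-X[1],X[0]])
def rf(p): return np.array([(p[:2]-C)@X,(p[:2]-C)@Y])*1000
def st():
    s=env.observe();R=s["tool_rot"];print(round(s["time_s"],2),"reader mm",rf(s["position"]).round(1),"z",round(s["position"][2]*1000,1),
    "F",(np.array(s["ft_force"])).round(1),"toolx in reader deg",round(float(np.degrees(np.arctan2(R[:2,0]@Y,R[:2,0]@X))),2),"tilt",R[:,2].round(4),s["grip_width"],"q6",s["q"][5]);return s
E
python3 -c "
from h import *
st()"
```

```text
2.5 reader mm [-149.8   98.6] z 231.2 F [0.6 0.7 0.8] toolx in reader deg 89.94 tilt [-3.e-04  1.e-04 -1.e+00] 0.050039170323425544 q6 12.658593151409635
```

>>> arm_command --turn '[[0,0,0],[0,0,0],[0,0,0],[0,0,0],[0,0,0],[0,0,0],[0,0,0],[0,0,0],[0,0,0],[0,0,0],[0,0,0]]' --xyz '[[-0.73,0.61,0],[-0.73,0.61,0],[-0.73,0.61,0],[-0.73,0.61,0],[-0.73,0.61,0],[0,0,0.6],[0,0,0.6],[0,0,0.6],[0,0,0.6],[0,0,0.4],[0,0,0]]' --claw '[50,50,50,50,50,50,50,50,50,50,50]'

```text
time_s: 3.6
position: [0.5629, -0.0686, 0.0886]
tool_rot: [[0.179, 0.984, -0.006], [0.984, -0.179, 0.002], [0.001, -0.006, -1.0]]
ft_force: [-0.1, 0.2, -0.6]
grip_width: 0.0501
gripper_force: 0.0
```

```bash
python3 -c "
from h import *
st()
a=imaging.get_image('scene')[0];b=imaging.get_image('wrist')[0]
cv2.imwrite('pics/p1.png',np.hstack([cv2.resize(a[110:260,130:360],(400,261)),cv2.resize(b,(348,261))]))"
```

```text
3.6 reader mm [  0.2 -82.2] z 88.6 F [-0.1  0.2 -0.6] toolx in reader deg 89.94 tilt [-0.0058  0.002  -1.    ] 0.050100565023881286 q6 -8.59932440802106
```

View pics/p1.png

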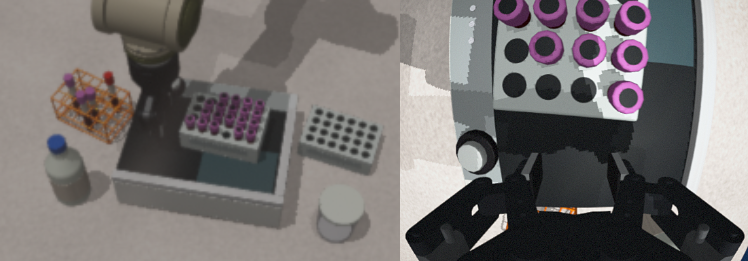

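>>> arm_command --turn '[[0,0,0],[0,0,0],[0,0,0],[0,0,0],[0,0,0],[0,0,0],[0,0,0],[0,0,0],[0,0,0],[0,0,0],[0,0,0]]' --xyz '[[0.2,0,0],[0.2,0,0],[0.1,0,0],[0.08,0,0],[0.08,0,0],[0.08,0,0],[0.08,0,0],[0.08,0,0],[0.08,0,0],[0.08,0,0],[0,0,0]]' --claw '[50,50,50,50,50,50,50,50,50,50,50]'

```text
time_s: 4.8
position: [0.5738, -0.0163, 0.0913]
tool_rot: [[0.178, 0.984, -0.0], [0.984, -0.178, 0.0], [0.0, -0.0, -1.0]]
ft_force: [0.5, 0.3, 0.0]
grip_width: 0.0496
gripper_force: 0.0
```

```bash
cat >> h.py <<'E'
def rack(n="top"):
    img,d,W=cloud(n);z=W[...,2]
    q=(W[...,:2]-C);x=q@X;y=q@Y
    m=(abs(x)<.13)&(abs(y-.03)<.13)&(z>.112)&(z<.15)
    # reader-frame upright fit of rack top
    r,b,P,_=rect(np.dstack([x,y]),m);print("rack",n,[np.round(v,1) for v in r],b.round(0).tolist())
    return img
E
python3 -c "
from h import *
st();rack('top');rack('scene')"
```

```text
4.8 reader mm [  1.7 -28.8] z 91.3 F [0.5 0.3 0. ] toolx in reader deg 89.98 tilt [-2.e-04  3.e-04 -1.e+00] 0.049644499920845825 q6 -3.18055321658573
rack top [array([-3.6, 74.4]), array([86.5, 71. ]), np.float64(0.1)] [[-47.0, 110.0], [-47.0, 39.0], [40.0, 39.0], [40.0, 110.0]]
rack scene [array([ 5.1, 36.9]), array([105.8, 147.9]), np.float64(1.4)] [[-50.0, 110.0], [-46.0, -38.0], [60.0, -36.0], [56.0, 112.0]]
```

>>> arm_command --turn '[[0,0,0],[0,0,0],[0,0,0],[0,0,0],[0,0,0],[0,0,0]]' --xyz '[[0.06,0,0],[0.06,0,0],[0.04,0,0],[0.02,0,0],[0.02,0,0],[0,0,0]]' --claw '[50,50,50,50,50,50]'

```text
time_s: 5.5
position: [0.5756, -0.0069, 0.0913]
tool_rot: [[0.179, 0.984, -0.0], [0.984, -0.179, 0.0], [0.0, -0.0, -1.0]]
ft_force: [-0.1, 0.2, 0.3]
grip_width: 0.0502
gripper_force: 0.0
```

```bash
python3 -c "
from h import *
st()
rack('top')"
```

```text
5.5 reader mm [  1.8 -19.2] z 91.3 F [-0.1  0.2  0.3] toolx in reader deg 89.95 tilt [-1.e-04  2.e-04 -1.e+00] 0.05020959663405707 q6 -2.1734375279770037
rack top [array([-3.5, 85. ]), array([87.1, 68.7]), np.float64(0.1)] [[-47.0, 119.0], [-47.0, 51.0], [40.0, 51.0], [40.0, 119.0]]
```

>>> arm_command --turn '[[0,0,0],[0,0,0],[0,0,0],[0,0,0]]' --xyz '[[0.01,0,0],[0.01,0,0],[0.01,0,0],[0,0,0]]' --claw '[50,50,50,50]'

```text
time_s: 5.95
position: [0.5758, -0.0064, 0.0914]
tool_rot: [[0.179, 0.984, -0.0], [0.984, -0.179, -0.001], [-0.001, -0.0, -1.0]]
ft_force: [-1.5, -5.6, -0.7]
grip_width: 0.05
gripper_force: 2.7
```

>>> arm_command --turn '[[0,0,0],[0,0,0],[0,0,0],[0,0,1],[0,0,1],[0,0,1],[0,0,1],[0,0,1],[0,0,1],[0,0,1],[0,0,1],[0,0,1]]' --xyz '[[-0.6,0,0],[0,0,-0.9],[0,0,-0.9],[0,0,0],[0,0,0],[0,0,0],[0,0,0],[0,0,0],[0,0,0],[0,0,0],[0,0,0],[0,0,0]]' --claw '[50,50,50,50,50,50,50,50,50,50,50,50]'

```text
time_s: 7.15
position: [0.5706, -0.0349, 0.1813]
tool_rot: [[0.824, 0.566, 0.0], [0.566, -0.824, 0.0], [0.0, -0.0, -1.0]]
ft_force: [-0.3, 1.0, -0.2]
grip_width: 0.0499
gripper_force: 0.0
```

>>> arm_command --turn '[[0,0,1],[0,0,1],[0,0,1],[0,0,1],[0,0,1],[0,0,1],[0,0,1],[0,0,1],[0,0,1],[0,0,0],[0,0,0],[0,0,0]]' --xyz '[[0,0,0],[0,0,0],[0,0,0],[0,0,0],[0,0,0],[0,0,0],[0,0,0],[0,0,0],[0,0,0],[-0.58,-0.7,0],[-0.58,-0.7,0],[-0.58,-0.7,0]]' --claw '[50,50,50,50,50,50,50,50,50,50,50,50]'

```text
time_s: 8.35
position: [0.5027, 0.085, 0.1812]
tool_rot: [[0.984, -0.18, -0.0], [-0.18, -0.984, 0.001], [-0.0, -0.001, -1.0]]
ft_force: [0.9, 0.4, -0.4]
grip_width: 0.0501
gripper_force: 0.0
```

```bash
python3 -c "
from h import *
st();rack('top');rack('scene')"
```

```text
8.35 reader mm [-86.3  58.3] z 181.2 F [ 0.9  0.4 -0.4] toolx in reader deg -0.11 tilt [-0.e+00  5.e-04 -1.e+00] 0.05005489347967257 q6 96.60555647265522
rack top [array([24.7, 55.8]), array([127.2,  30.6]), np.float64(88.6)] [[8.0, -7.0], [38.0, -8.0], [42.0, 119.0], [11.0, 120.0]]
rack scene [array([-3.2, 55.9]), array([128.,  88.]), np.float64(90.0)] [[-47.0, -8.0], [41.0, -8.0], [41.0, 120.0], [-47.0, 120.0]]
```

>>> arm_command --turn '[[0,0,0],[0,0,0],[0,0,0],[0,0,0],[0,0,0],[0,0,0],[0,0,0],[0,0,0],[0,0,0],[0,0,0],[0,0,0],[0,0,0]]' --xyz '[[0,0,0.6],[0,0,0.6],[0,0,0.6],[0.2,0,0],[0.2,0,0],[0.08,0,0],[0.08,0,0],[0.08,0,0],[0.08,0,0],[0.08,0,0],[0.08,0,0],[0.08,0,0]]' --claw '[50,50,50,50,50,50,50,50,50,50,50,50]'

```text
time_s: 9.65
position: [0.5512, 0.0752, 0.0914]
tool_rot: [[0.984, -0.179, -0.0], [-0.179, -0.984, 0.0], [-0.0, 0.0, -1.0]]
ft_force: [-1.6, 0.7, 0.5]
grip_width: 0.0497
gripper_force: 0.4
```

>>> arm_command --turn '[[0,0,0],[0,0,0],[0,0,0],[0,0,0],[0,0,0],[0,0,0],[0,0,0],[0,0,0]]' --xyz '[[0.08,0,0],[0.08,0,0],[0.08,0,0],[0.08,0,0],[0.08,0,0],[0.08,0,0],[0.08,0,0],[0,0,0]]' --claw '[50,50,50,50,50,50,50,50]'

```text
time_s: 10.45
position: [0.5791, 0.07, 0.0913]
tool_rot: [[0.984, -0.179, 0.001], [-0.179, -0.984, -0.0], [0.001, -0.0, -1.0]]
ft_force: [0.5, -1.4, -0.1]
grip_width: 0.0501
gripper_force: 0.0
```

```bash
python3 -c "
from h import *
st();rack('scene')"
```

```text
10.45 reader mm [-8.5 57.1] z 91.3 F [ 0.5 -1.4 -0.1] toolx in reader deg -0.06 tilt [ 7.e-04 -1.e-04 -1.e+00] 0.05008777719356795 q6 95.58326536569177
rack scene [array([35.3, 55.8]), array([128.1, 110.9]), np.float64(90.0)] [[-20.0, -8.0], [91.0, -8.0], [91.0, 120.0], [-20.0, 120.0]]
```

>>> arm_command --turn '[[0,0,0],[0,0,0],[0,0,0],[0,0,0],[0,0,0],[0,0,0],[0,0,0]]' --xyz '[[0.08,0,0],[0.08,0,0],[0.06,0,0],[0.04,0,0],[0.02,0,0],[0.02,0,0],[0,0,0]]' --claw '[50,50,50,50,50,50,50]'

```text
time_s: 11.2
position: [0.5934, 0.0675, 0.0913]
tool_rot: [[0.984, -0.179, 0.0], [-0.179, -0.984, -0.0], [0.0, 0.0, -1.0]]
ft_force: [0.5, 0.2, 0.2]
grip_width: 0.0502
gripper_force: 0.0
```

```bash
python3 -c "
from h import *
st();rack('scene')"
```

```text
11.2 reader mm [ 6.  57.1] z 91.3 F [0.5 0.2 0.2] toolx in reader deg -0.05 tilt [ 3.e-04 -1.e-04 -1.e+00] 0.050168278422790105 q6 95.44359283323136
rack scene [array([50. , 55.6]), array([111.1, 128.3]), np.float64(0.4)] [[-6.0, 119.0], [-5.0, -9.0], [106.0, -8.0], [105.0, 120.0]]
```

>>> arm_command --turn '[[0,0,0],[0,0,0],[0,0,0],[0,0,0]]' --xyz '[[0.01,0,0],[0.01,0,0],[0.01,0,0],[0,0,0]]' --claw '[50,50,50,50]'

```text
time_s: 11.65
position: [0.5946, 0.0673, 0.0913]
tool_rot: [[0.984, -0.179, -0.0], [-0.179, -0.984, 0.0], [-0.0, -0.0, -1.0]]
ft_force: [-0.9, 0.5, 1.2]
grip_width: 0.0502
gripper_force: 0.9
```

>>> arm_command --turn '[[0,0,0],[0,0,0],[0,0,0],[0,0,0]]' --xyz '[[0.01,0,0],[0.01,0,0],[0.01,0,0],[0,0,0]]' --claw '[50,50,50,50]'

```text
time_s: 12.05
position: [0.5946, 0.0673, 0.0911]
tool_rot: [[0.984, -0.179, -0.004], [-0.179, -0.984, 0.0], [-0.004, 0.0, -1.0]]
ft_force: [-8.8, 1.2, 4.0]
grip_width: 0.05
gripper_force: 4.7
```

>>> arm_command --turn '[[0,0,0],[0,0,0],[0,0,0],[0,0,0],[0,0,0],[0,0,0],[0,0,0]]' --xyz '[[-0.2,0,0],[-0.8,0,0],[-0.8,0,0],[0,0,-0.6],[0,0,-0.6],[0,0,0],[0,0,0]]' --claw '[50,50,50,50,50,0,0]'

```text
time_s: 12.75
position: [0.5077, 0.0831, 0.1516]
tool_rot: [[0.984, -0.179, 0.002], [-0.179, -0.984, -0.0], [0.002, -0.0, -1.0]]
ft_force: [1.1, 0.3, -0.6]
grip_width: 0.0221
gripper_force: 0.0
```

```bash
python3 -c "
from h import *
st();rack('top');a=rack('scene')
b=imaging.get_image('wrist')[0]
cv2.imwrite('pics/p2.png',np.hstack([cv2.resize(a[110:260,130:360],(400,261)),cv2.resize(b,(348,261))]))
for n in('top','scene'):
    img,d,W=cloud(n);z=W[...,2];q=W[...,:2]-C;x=q@X*1000;y=q@Y*1000
    m=(np.hypot(x+92,y+85)<30)&(z>.0755)&(z<.095);print(n,m.sum(),x[m].mean(),y[m].mean(),np.median(z[m]))
"
```

```text
12.75 reader mm [-81.1  57.2] z 151.6 F [ 1.1  0.3 -0.6] toolx in reader deg -0.05 tilt [ 1.9e-03 -2.0e-04 -1.0e+00] 0.02208485309196367 q6 96.38728323122672
rack top [array([62.3, 55.4]), array([ 87.1, 128.1]), np.float64(0.1)] [[19.0, 119.0], [19.0, -9.0], [106.0, -9.0], [106.0, 120.0]]
rack scene [array([62.2, 55.7]), array([127.9,  89. ]), np.float64(89.8)] [[17.0, -8.0], [106.0, -8.0], [107.0, 119.0], [18.0, 120.0]]
top 165 -91.45152621282709 -83.75543849705159 0.08321486305108361
scene 86 -87.91705169058592 -84.53022553800524 0.0829968125649513
```

View pics/p2.png

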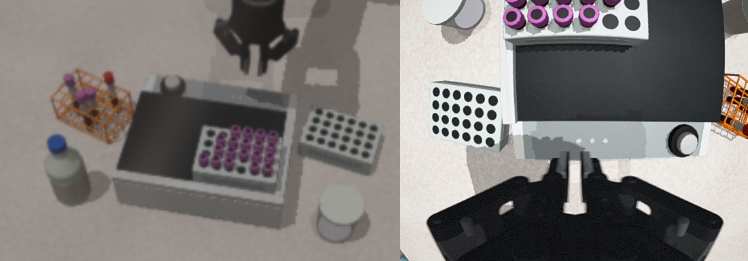

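>>> arm_command --turn '[[0,0,0],[0,0,0],[0,0,0],[0,0,0],[0,0,0],[0,0,0]]' --xyz '[[-0.08,0.95,0],[-0.08,0.95,0],[-0.06,0.94,0],[0,0,0.6],[0,0,0.6],[0,0,0]]' --claw '[0,0,0,0,0,0]'

```text
time_s: 13.6
position: [0.4695, -0.0545, 0.0883]
tool_rot: [[0.984, -0.18, -0.007], [-0.18, -0.984, 0.003], [-0.007, -0.001, -1.0]]
ft_force: [0.8, 0.8, 1.0]
grip_width: 0.0005
gripper_force: 0.0
```

```bash
python3 -c "
from h import *
st()"
```

```text
13.6 reader mm [-94.2 -84.9] z 88.3 F [0.8 0.8 1. ] toolx in reader deg -0.11 tilt [-0.0069  0.0026 -1.    ] 0.0004779015199377115 q6 79.35148684155807
```

>>> arm_command --turn '[[0,0,0],[0,0,0],[0,0,0],[0,0,0],[0,0,0],[0,0,0]]' --xyz '[[0.02,0,0.1],[0,0,0.08],[0,0,0.04],[0,0,0.04],[0,0,0.04],[0,0,0]]' --claw '[0,0,0,0,0,0]'

```text
time_s: 14.2
position: [0.4733, -0.0549, 0.0779]
tool_rot: [[0.984, -0.179, 0.003], [-0.179, -0.984, -0.001], [0.003, 0.0, -1.0]]
ft_force: [-1.0, 1.2, 14.9]
grip_width: -0.0002
gripper_force: 7.4
```

>>> arm_command --turn '[[0,0,0],[0,0,0],[0,0,0]]' --xyz '[[0,0,0.02],[0,0,0.02],[0,0,0]]' --claw '[0,0,0]'

```text
time_s: 14.5
position: [0.4734, -0.055, 0.0775]
tool_rot: [[0.984, -0.178, 0.004], [-0.178, -0.984, -0.002], [0.005, 0.001, -1.0]]
ft_force: [-6.1, 3.1, 34.6]
grip_width: -0.0
gripper_force: 17.6
```

```bash
python3 -c "
from h import *
st()
b=imaging.get_image('wrist')[0]
cv2.imwrite('pics/p3.png',cv2.resize(b[150:384,130:400],(800,600),interpolation=2))"
```

```text
14.5 reader mm [-90.3 -84.7] z 77.5 F [-6.1  3.1 34.6] toolx in reader deg -0.02 tilt [ 0.0044 -0.0016 -1.    ] -8.822668425034091e-06 q6 79.37152572431592
```

View pics/p3.png

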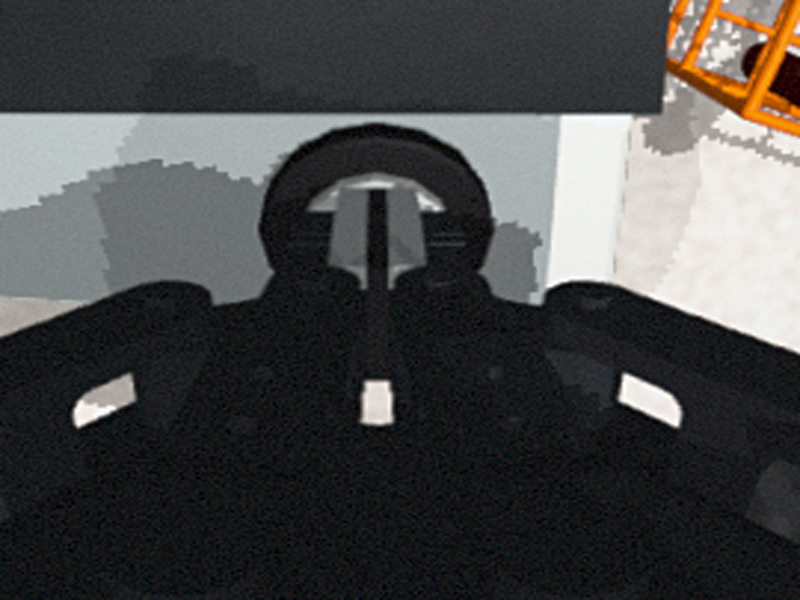

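>>> arm_command --turn '[[0,0,0],[0,0,0],[0,0,0]]' --xyz '[[0,0,-0.04],[0,0,-0.02],[0,0,0]]' --claw '[0,0,0]'

```text
time_s: 14.85
position: [0.4732, -0.0549, 0.0781]
tool_rot: [[0.984, -0.179, 0.003], [-0.179, -0.984, -0.001], [0.003, 0.0, -1.0]]
ft_force: [3.3, 2.1, 5.3]
grip_width: -0.0004
gripper_force: 2.4
```

>>> arm_command --turn '[[0,0,0],[0,0,0],[0,0,0]]' --xyz '[[0,0,-0.02],[0,0,-0.02],[0,0,0]]' --claw '[0,0,0]'

```text
time_s: 15.15
position: [0.4727, -0.055, 0.0795]
tool_rot: [[0.984, -0.179, 0.001], [-0.179, -0.984, -0.0], [0.001, 0.0, -1.0]]
ft_force: [2.5, 0.6, 3.9]
grip_width: -0.0001
gripper_force: 2.0
```

>>> arm_command --turn '[[0,0,0],[0,0,0],[0,0,0]]' --xyz '[[0,0,-0.02],[0,0,-0.02],[0,0,0]]' --claw '[0,0,0]'

```text
time_s: 15.45
position: [0.4723, -0.0549, 0.0813]
tool_rot: [[0.984, -0.179, -0.0], [-0.179, -0.984, -0.0], [-0.0, 0.0, -1.0]]
ft_force: [2.1, -0.3, 3.6]
grip_width: -0.0004
gripper_force: 1.5
```

>>> arm_command --turn '[[0,0,0],[0,0,0],[0,0,0]]' --xyz '[[0,0,-0.02],[0,0,-0.02],[0,0,0]]' --claw '[0,0,0]'

```text
time_s: 15.75
position: [0.4721, -0.0548, 0.0832]
tool_rot: [[0.984, -0.179, -0.001], [-0.179, -0.984, 0.0], [-0.001, 0.0, -1.0]]
ft_force: [1.0, 0.1, 2.0]
grip_width: -0.0002
gripper_force: 0.9
```

>>> arm_command --turn '[[0,0,0],[0,0,0],[0,0,0],[0,0,0],[0,0,0],[0,0,0]]' --xyz '[[0,0,-0.3],[0,0,-0.8],[0,0,-0.8],[-0.8,0,0],[0,0,0],[0,0,0]]' --claw '[0,0,0,0,0,0]'

```text
time_s: 16.35
position: [0.4323, -0.0474, 0.1781]
tool_rot: [[0.984, -0.179, -0.001], [-0.179, -0.984, 0.0], [-0.001, -0.0, -1.0]]
ft_force: [0.5, 0.4, -0.4]
grip_width: 0.0004
gripper_force: 0.0
```

```bash
python3 -c "
from h import *
st();rack('top');a=rack('scene')
img,d,W=cloud('scene');z=W[...,2];q=W[...,:2]-C;x=q@X*1000;y=q@Y*1000
m=(np.hypot(x+90,y+84.5)<10);print('key z',np.nanmedian(z[m]))
cv2.imwrite('pics/p4.png',a)"
```

```text
16.35 reader mm [-132.1  -84.6] z 178.1 F [ 0.5  0.4 -0.4] toolx in reader deg -0.06 tilt [-1.2e-03  5.0e-04 -1.0e+00] 0.00037704690651895975 q6 78.37590275361394
rack top [array([61.9, 55.6]), array([ 88.3, 127.9]), np.float64(0.0)] [[18.0, 120.0], [18.0, -8.0], [106.0, -8.0], [106.0, 120.0]]
rack scene [array([63.3, 55.6]), array([128.6,  87.7]), np.float64(89.6)] [[19.0, -8.0], [107.0, -9.0], [108.0, 120.0], [20.0, 120.0]]
key z 0.38825539532469383
```

View pics/p4.png

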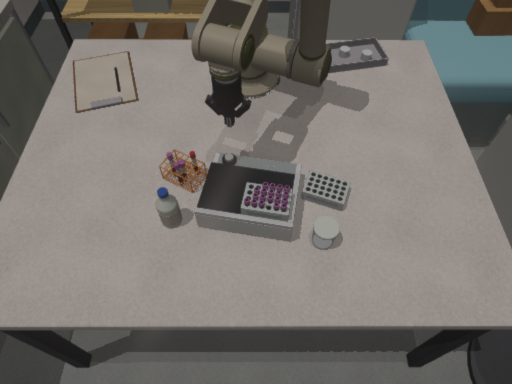

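The rack is home in the corner at about (268,200), the key at (229,158) is released, and the bystanders haven't moved. Handing in.

```bash
python3 -c "
from rig import env
print(env.close_job())"
```

```text
the job is handed in; nothing more can be done
None
```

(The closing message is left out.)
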